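# Turn the trolley wheel until its valve is at the top

## Task

The trolley wheel on the bench stand is to be pumped up: turn it by pushing its spokes with the fingertips, one after another, until the red-capped valve stem stands straight up from the hub, at the very top of the wheel in line with the yellow pointer. Use at least two pushes and draw the fingers out from between the spokes in between. Keep off the tyre and the valve stem, leave the other things on the bench where they are, and finish with the wheel standing still.

Things in the scene. Friction and masses are not known exactly. Their poses are not given: they have to be found in the camera images.
- stand: Green wheel stand, fixed to the bench. Origin: centre of the underside of its base plate (205 x 120 x 12 mm). z up, x away from the robot's side, y to the left of someone facing the wheel. A post 28 mm thick rises behind the wheel to an axle that leans 40 degrees from the vertical towards -x; the wheel turns on it, its face looking up and to the robot's side, its plane rising away from the robot at 40 degrees to the bench.
- pointer (a point): Tip of the yellow pointer, part of the stand, just outside the top of the tyre, 164 mm from the axle, 14 mm in front of the plane of point hub. It marks the wheel's top. The thin bar (8 mm) that carries it runs from there down behind the wheel to the axle's stub, 58 mm behind that plane.
- hub (a point): Centre of the wheel, on its axle in the tyre's middle plane, 28 mm to +x of the stand's origin, 150 mm above the bench. z: the axle, out of the wheel's face ((-0.643, 0, 0.766) in the stand's axes). x: from hub to valve stem, turning with the wheel ((0.766, 0, 0.643) in the stand's axes with the valve at the top). The hub is 52 mm thick and ends with its nut 27 mm in front of this point.
- wheel (a joint): Angle of the wheel, rad: 0 with the valve exactly at the top, growing anticlockwise seen from the front (pi/2: valve at the left, pi: at the bottom); it turns on for several turns, 2 pi more is the same place. Balanced, with dry friction of 0.15 N m (2 N at mid-spoke): it stops almost at once when the push ends. Starts with the valve 100 to 180 degrees from the top, either side.
- valve_cap (a point): Middle of the red cap of the valve stem, 86 mm from the axle. The stem (brass, 7 mm thick; cap 13 mm thick) points from the rim in to the hub, from 113 to 78 mm from the axle, 6 mm in front of the plane of point hub, mid-way between two spokes.
- spokes: The wheel's white rim and five round spokes, 12 mm thick; origin and axes of point hub. Seen from the front the spokes are at 36, 108, 180, 252, 324 degrees from the valve stem. They run from the hub (radius 26 mm) to the rim (inner radius 112 mm, 18 mm to either side of the plane of point hub); their centre lines lie 10 mm in front of that plane at the hub, 4 mm at the rim. Open between spokes.
- tyre: Black rubber tyre, turning with the wheel; same origin and axes as point hub; 306 mm outer diameter, 38 mm thick (20 mm in front of the plane of point hub). Not to be touched.
- valve: The valve stem with its red cap, turning with the wheel (see point valve_cap); this frame is that of point hub. Not to be touched.
- tape: red roll of tape lying flat, 92 mm across, 24 mm high; bystander, to be left alone. Origin: centre of its underside.
- timer: cream digital timer lying face up, 58 x 66 x 19 mm; bystander, to be left alone. Origin: centre of its underside.
- cap: blue bottle cap, 80 mm across, 23 mm high; bystander, to be left alone. Origin: centre of its underside.
- spanner: steel open spanner lying flat, 147 mm long; bystander, to be left alone. Origin: centre of its underside.

How it is judged:
By the outcome, as a careful person would: the job done as asked, in the order asked, and still so for the second after the job is handed in, with the robot touching nothing.
It also fails if it takes over 72 s, if anything falls off the work surface, if the arm or the gripper's body presses on something with over 40 N, if the wrist force passes 120 N, or if a joint passes its speed limit or range.

## Robot

A 6-joint arm with a two-finger parallel gripper is mounted at the origin on a cart in front of the work surface, level with it; the furniture and walls round the work are solid. World frame = base frame: x ahead of the robot, y to its left, z up, the work surface at z = 0. Lengths are in m, angles in rad, forces in N, time in s.
With the tool pointing down it reaches from about 0.35 to 0.925 m from the base axis. Payload 6.4 kg.
Tool frame: the origin (TCP) lies on the centre line of the jaws, within the pads' length; the fingertips stand 14 mm ahead of it and the grasp point (between the pads) lies 5 mm behind it; z points along the fingers, y is the line along which they close (so a half turn about z gives the same grasp; the last joint's range is limited). The gripper opens to 94 mm and grips with 3 to 60 N. Pads are 16 mm wide; open, the fingers measure 119 mm over their backs; the gripper's body (75 mm by 177 mm) begins 78 mm behind the grasp point.
Start: joints at [-1.383, 0.245, 1.558, -0, 1.339, -0.174], TCP at [0.23, -0.608, 0.219] pointing down, gripper open.
Joint ranges: [-3.13, 3.13], [-1.02, 2.26], [0.13, 2.54], [-0.95, 4.09], [0.21, 2.88], [-2.74, 2.74]. Speed limits (rad/s): [2.57, 2.57, 3.14, 3.14, 3.14, 3.14].

## Interface

Orientations are given as a rotation vector (axis times angle).
In Python, from station import * gives the robot as it stands.
- The arm moves only by the tool step_arm, never from a script. Its argument "steps" is a list of rows, each a list of 3 entries, a list of its own where there are three numbers: the shift along the tool's x, y, z in units of 25 mm (1.0 is 25 mm), then the turn, a rotation vector about the tool's x, y, z in units of 0.08 rad (1.0 is 0.08 rad), then the opening, from 0 (shut) to 1 (fully open). In form: [[[x, y, z], [wx, wy, wz], fingers], ...]. A call has 1 to 8 rows; each row shifts and turns the commanded pose from where the row before left it, along the tool's axes as they then stand; what a row does not reach is not made up. A row lasts 1/10 s, in which the tool goes at most 50 mm and 8.59 degrees, less where a joint would pass 70% of its speed; a pose out of reach is approached as far as the arm can. A call with a number of a shift or a turn outside -1 to 1 is refused whole. A call with a gripper value outside its range is refused whole. The fingers move at their own pace and stop on an object; "grip_force" is the grip in N (left out, the last holds). Time passes only in rows, so rows that do not move let the fingers close. It gives the time, the measured TCP pose, the force, the opening and the grip force at its end, in the units of the state.
- read_state(): the state, without advancing time (a new reading comes with each control period).
- read_camera(name): name is "scene" or "top"; returns a dict with "img" (400x640x3 uint8, red, green, blue), "range_z" (400x640 float32, m along the optical axis (not along the pixel's ray), 0 where there is no reading), "camera_matrix" (3x3 intrinsics, pixels), "rvec" (rotation vector, rad) and "tvec" (3), from world to camera coordinates, as OpenCV has them. Camera axes: x right, y down, z forward; pixel columns grow to the right and rows downward; lengths in m; the calibration is good to about 2 mm. A picture is of the moment at which its call begins.
- close_job(): hands the job in; it is judged then, once.
The state is a dict: "clock": time; "qpos": joint angles; "qd": joint speeds; "joint_efforts": joint torques, N m; "eef_pos": TCP position; "eef_rot": TCP orientation; "wrist_force": force on the tool from outside, world axes, zero at the start; "moment": the same for the moment, N m; "grip_width": finger opening in m; "grasp_force": force on a finger pad.
Only numpy, scipy, OpenCV 4.12 (cv2) and the standard library are available. Lean on these libraries where they do the work, as an engineer would, in place of code of your own. Each camera call takes 0.05 s, during which the arm holds its last target. There are 200 camera calls.

## Working session

There is one attempt and no reset: what is moved stays moved. The work goes in short steps, Python scripts to look and compute and a tool call to move; the robot and the scene stay as the last step left them, time stands still between calls to the robot, and variables do not carry over. Pictures are saved under pics/ and viewed, at most 10 in all, crops included, and the job is handed in when it is done.

Besides the shell and the picture viewer there is one more tool, called after "Emit:" in YAML: its name, and indented under it one key for each argument. step_arm: Moves the arm, as the interface text tells. Its arguments: {"type":"object","properties":{"steps":{"type":"array"},"grip_force":{"type":"number"}},"required":["steps"]}

```bash
ls; mkdir -p pics; python3 - <<'E'
from station import *
import cv2,numpy as np
for n in("scene","top"):
    c=read_camera(n); np.savez(""+n+"0.npz",**c)
    cv2.imwrite(f"pics/{n}0.png",c["img"][:,:,::-1])
    R=cv2.Rodrigues(np.array(c["rvec"]))[0]; print(n,(-R.T@np.array(c["tvec"]).ravel()).round(3),R[2].round(3),c["camera_matrix"][0][0])
s=read_state();print(s)
E
```

```text
pics
scene [-0.175  0.518  1.036] [ 0.568 -0.472 -0.674] 486.53811386499405
top [ 0.306 -0.08   1.563] [ 0.169  0.    -0.986] 507.42962645835564
{'clock': 0.1, 'qpos': array([-1.38310622e+00,  2.45718914e-01,  1.55886871e+00,  3.21716170e-06,
        1.33869653e+00, -1.74095659e-01]), 'qd': array([ 0.00062161, -0.0012346 , -0.00136397,  0.00121157,  0.00055385,
       -0.00036186]), 'joint_efforts': array([-4.19963826e-04, -4.16911805e+01, -3.15526557e+01,  6.86666113e-02,
        3.09889961e-02, -5.30941895e-05]), 'eef_pos': array([ 0.22997703, -0.60741341,  0.21848431]), 'eef_rot': array([-3.08866902e+00, -5.64892070e-01,  1.31361414e-05]), 'wrist_force': array([-0.09717297,  0.39548997,  0.05146485]), 'moment': array([ 0.05114629, -0.0071576 , -0.02486823]), 'grasp_force': 0.0, 'grip_width': 0.09369607429988126}
```

View pics/scene0.png

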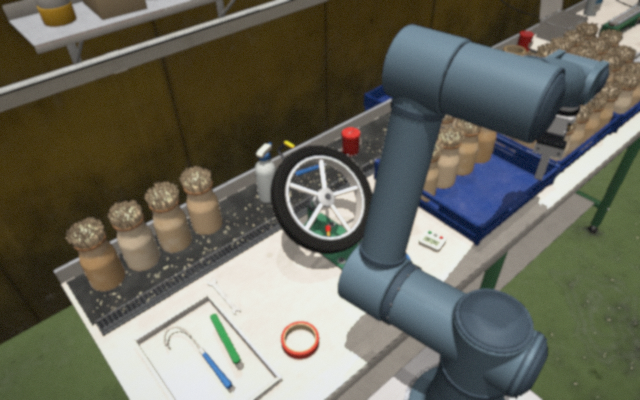

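View pics/top0.png

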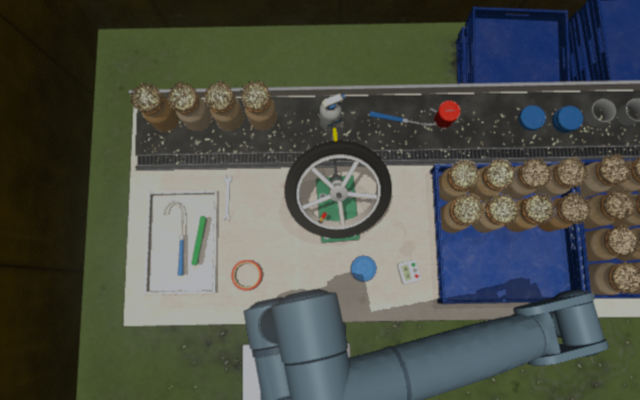

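The scene view shows the wheel at about (325,200) with the red cap at (328,230) and the pointer at (289,144). The top view shows the hub at about (338,190), the cap at (323,216) and the pointer at (335,133), so the valve is at the lower left.

```bash
cat > h.py <<'E'
import cv2,numpy as np
from scipy.spatial.transform import Rotation as Ro
def cam(c):
    R=cv2.Rodrigues(np.array(c["rvec"]))[0];t=np.array(c["tvec"]).ravel();K=np.array(c["camera_matrix"]);return R,t,K
def pts(c,vu):
    R,t,K=cam(c);z=c["range_z"][vu[:,0],vu[:,1]]
    uv1=np.c_[vu[:,1],vu[:,0],np.ones(len(vu))]
    P=(np.linalg.inv(K)@uv1.T).T*z[:,None]
    return ((P-t)@R)[z>0],vu[z>0]
def ray(c,u,v):
    R,t,K=cam(c);d=R.T@np.linalg.inv(K)@[u,v,1];return -R.T@t,d/np.linalg.norm(d)
def onplane(c,u,v,p,n):
    o,d=ray(c,u,v);return o+d*(np.dot(p-o,n)/np.dot(d,n))
def tri(a,b):
    (o1,d1),(o2,d2)=a,b;A=np.c_[d1,-d2];s=np.linalg.lstsq(A,o2-o1,rcond=None)[0]
    return (o1+d1*s[0]+o2+d2*s[1])/2,np.linalg.norm(o1+d1*s[0]-o2-d2*s[1])
def proj(c,P):
    R,t,K=cam(c);return cv2.projectPoints(np.array(P,float).reshape(-1,1,3),np.array(c["rvec"]),t,K,None)[0].reshape(-1,2)
def blob(c,box,f,k=1):
    u0,v0,u1,v1=box;hsv=cv2.cvtColor(np.ascontiguousarray(c["img"]),cv2.COLOR_RGB2HSV).astype(int)
    m=np.zeros(hsv.shape[:2],bool);m[v0:v1,u0:u1]=f(hsv)[v0:v1,u0:u1];return np.argwhere(m)
red=lambda h:((h[...,0]<8)|(h[...,0]>172))&(h[...,1]>140)&(h[...,2]>90)
yel=lambda h:(h[...,0]>20)&(h[...,0]<35)&(h[...,1]>140)&(h[...,2]>110)
grn=lambda h:(h[...,0]>60)&(h[...,0]<90)&(h[...,1]>100)
blk=lambda h:h[...,2]<55
E
python3 - <<'E'
from h import *
T=dict(np.load("top0.npz"));S=dict(np.load("scene0.npz"))
for n,c,bx in(("T",T,(300,195,345,235)),("S",S,(305,215,350,245))):
    b=blob(c,bx,red);p,_=pts(c,b);print(n,"red",len(b),b.mean(0),np.median(p,0).round(4), b.tolist() if len(b)<25 else '')
for n,c,bx in(("T",T,(325,122,345,145)),("S",S,(275,135,305,155))):
    b=blob(c,bx,yel);p,_=pts(c,b);print(n,"yel",len(b),b.tolist(),np.median(p,0).round(4))
# tyre plane from outer contour
b=blob(T,(280,135,396,242),blk);p,vu=pts(T,b)
k=(p[:,2]>0.03)&(p[:,2]<0.29);p=p[k];vu=vu[k]
print(len(p),p.min(0),p.max(0))
hull=cv2.convexHull(vu[:,::-1].astype(np.int32).reshape(-1,1,2));print(cv2.fitEllipse(hull))
c0=p.mean(0);n=np.linalg.svd(p-c0)[2][2];n*=np.sign(n[2]);print("c",c0.round(4),"n",n.round(3),((p-c0)@n).std())
p,_=pts(T,blob(T,(315,170,365,245),grn)); p=p[(p[:,2]<.03)];print("base",np.median(p,0),p.min(0),p.max(0),len(p))
p,vu=pts(T,np.argwhere(np.ones((400,640))>0)); k=(abs(vu[:,0]-189)<12)&(abs(vu[:,1]-338)<12)
q=p[k]; 
print(T["range_z"][186:196:2,330:348:2].round(3))
E
python3 -c "
import cv2
a=cv2.imread('pics/top0.png')[125:250,270:410];b=cv2.imread('pics/scene0.png')[130:265,260:390]
a=cv2.resize(a,(400,357),interpolation=cv2.INTER_CUBIC);b=cv2.resize(b,(344,357),interpolation=cv2.INTER_CUBIC)
import numpy as np;cv2.imwrite('pics/z0.png',np.hstack([a,b]))"
```

```text
T red 19 [215.05263158 323.57894737] [ 0.5191 -0.0914  0.1108] [[213, 323], [213, 324], [213, 325], [214, 323], [214, 324], [214, 325], [214, 326], [215, 322], [215, 323], [215, 324], [215, 325], [216, 321], [216, 322], [216, 323], [216, 324], [216, 325], [217, 322], [217, 323], [217, 324]]
S red 30 [227.63333333 327.36666667] [ 0.5191 -0.0851  0.1128] 
T yel 53 [[128, 333], [128, 334], [128, 335], [129, 333], [129, 334], [129, 335], [129, 336], [130, 333], [130, 334], [130, 335], [130, 336], [131, 333], [131, 334], [131, 335], [131, 336], [132, 333], [132, 334], [132, 335], [132, 336], [133, 333], [133, 334], [133, 335], [133, 336], [134, 333], [134, 334], [134, 335], [134, 336], [135, 333], [135, 334], [135, 335], [135, 336], [135, 337], [136, 333], [136, 334], [136, 335], [136, 336], [136, 337], [137, 333], [137, 334], [137, 335], [137, 336], [137, 337], [138, 334], [138, 335], [138, 336], [138, 337], [139, 334], [139, 335], [139, 336], [139, 337], [140, 334], [140, 335], [140, 336]] [ 0.7144 -0.1231  0.2692]
S yel 49 [[140, 285], [140, 286], [141, 284], [141, 285], [141, 286], [1
[... 513 characters left out ...]
 [147, 292]] [ 0.7148 -0.1172  0.2693]
2570 [ 0.46096614 -0.27921079  0.06703095] [0.7059286  0.01424865 0.26387475]
((337.9847412109375, 188.05503845214844), (96.69774627685547, 105.28382110595703), 83.0953369140625)
c [ 0.6086 -0.1408  0.1925] n [-0.627 -0.042  0.778] 0.006718471374027382
base [ 0.55845527 -0.12937936  0.01201396] [ 0.45624031 -0.195706    0.00132576] [ 0.65382689 -0.07223475  0.02163083] 608
[[1.41  1.415 1.42  1.41  1.412 1.413 1.415 1.415 1.585]
 [1.419 1.416 1.415 1.407 1.415 1.419 1.411 1.415 1.582]
 [1.42  1.421 1.412 1.417 1.412 1.418 1.422 1.421 1.421]
 [1.42  1.422 1.415 1.413 1.42  1.418 1.418 1.42  1.423]
 [1.428 1.427 1.419 1.418 1.411 1.41  1.421 1.426 1.425]]
```

View pics/z0.png

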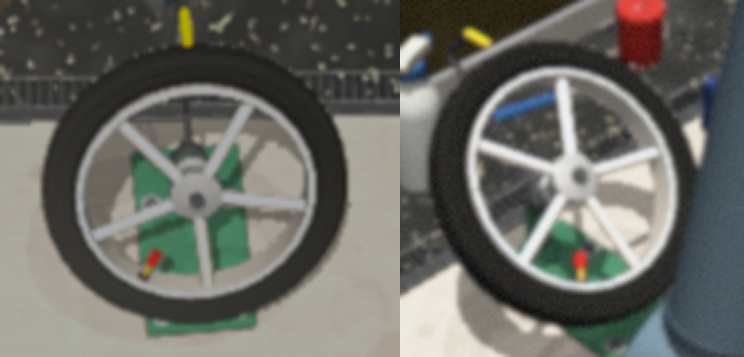

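The zoom confirms it: five spokes, with the cap between the bottom spoke and the lower-left spoke, so the valve is at about 150° anticlockwise. Next I fix the hub, yaw and angle.

```bash
cat >> h.py <<'E'
def frame(hx,hy,yaw):
    Z=Ro.from_euler('z',yaw).as_matrix();up=Z@[.766,0,.643];left=Z@[0,1,0];n=Z@[-.643,0,.766]
    return np.array([hx,hy,.15]),up,left,n
def angle(c,F,pr=False):
    """wheel angle (deg) from white spokes and red cap"""
    H,up,left,n=F
    hsv=cv2.cvtColor(np.ascontiguousarray(c["img"]),cv2.COLOR_RGB2HSV)
    o=-cam(c)[0].T@cam(c)[1]
    uv=np.argwhere(np.ones(hsv.shape[:2])>0);R,t,K=cam(c)
    d=(np.linalg.inv(K)@np.c_[uv[:,1],uv[:,0],np.ones(len(uv))].T).T@R
    P,_=None,None
    P0=H+.007*n; s=((P0-o)@n)/(d@n);Q=o+d*s[:,None]-P0
    a,b=Q@up,Q@left;r=np.hypot(a,b);th=np.degrees(np.arctan2(b,a))
    z=c["range_z"][uv[:,0],uv[:,1]];D=o+d*z[:,None];h=(D-H)@n
    ring=(r>.045)&(r<.095)
    k=ring&(abs(h)<.03)&(hsv[uv[:,0],uv[:,1],1]<60)
    m=np.mean(np.exp(1j*np.radians(5*th[k])));sp=np.degrees(np.angle(m))/5  # spoke phase mod 72
    rm=red(hsv.astype(int))[uv[:,0],uv[:,1]]&(r>.07)&(r<.105)&(abs(h)<.04)
    va=np.degrees(np.angle(np.mean(np.exp(1j*np.radians(th[rm]))))) if rm.any() else None
    best=None
    if va is not None: best=min([sp+36+72*i for i in range(-5,6)],key=lambda x:abs(x-va))
    return dict(n=int(k.sum()),coh=abs(m),spoke=sp,cap=va,nred=int(rm.sum()),wheel=best)
E
python3 - <<'E'
from h import *
from scipy.optimize import least_squares
T=dict(np.load("top0.npz"));S=dict(np.load("scene0.npz"))
print("tri tip",tri(ray(T,335.5,140),ray(S,292.5,147)),"nut",tri(ray(T,339,195),ray(S,260+579*130/344,130+176*135/357)))
P=[];N=np.array([0,0,1.])
for c,a,b in((T,(335.3,140.5),(339,195)),(S,(293,147),(260+579*130/344,130+176*135/357))):
    t=onplane(c,*a,[0,0,.2660],N);k=onplane(c,*b,[0,0,.1707],N);P.append((t,k));v=t-k
    print("tip",t.round(4),"nut",k.round(4),"len(134)",np.hypot(*v[:2]),"yaw",np.degrees(np.arctan2(v[1],v[0])))
t,k=np.mean(P,0);v=t-k
# tyre depth points: fit hx,hy,yaw with torus (R=134,r=19)
b=np.concatenate([pts(c,blob(c,bx,blk))[0] for c,bx in((T,(280,135,396,242)),(S,(265,140,378,260)))])
yw=np.arctan2(v[1],v[0])
def res(x):
    H,u,l,n=frame(*x);q=b-H;z=q@n;r=np.linalg.norm(q-np.outer(z,n),axis=1);return np.hypot(r-.134,z)-.019
x0=[k[0]+.0174*np.cos(yw),k[1]+.0174*np.sin(yw),yw]
s=least_squares(res,x0,loss="cauchy",f_scale=.002);print("x0",x0,"fit",s.x,np.degrees(s.x[2]),np.median(abs(s.fun)))
for x in(x0,s.x):
    F=frame(*x)
    print(angle(T,F));print(angle(S,F))
    H,u,l,n=F;print(proj(T,[H+.027*n,H+.164*u+.014*n]),proj(S,[H+.027*n,H+.164*u+.014*n]))
E
```

```text
tri tip (array([ 0.69963833, -0.1234541 ,  0.26151267]), np.float64(0.003274687614593204)) nut (array([ 0.36088958, -0.1795978 ,  0.37282611]), np.float64(0.34754323744011467))
tip [ 0.6957 -0.1239  0.266 ] nut [ 0.5666 -0.1339  0.1707] len(134) 0.12950474440519075 yaw 4.445959549124203
tip [ 0.6951 -0.1198  0.266 ] nut [ 0.2924 -0.4235  0.1707] len(134) 0.5043905214578602 yaw 37.02143906852078
x0 [np.float64(0.44447781987150314), np.float64(-0.26988376394251434), np.float64(0.5329817145717453)] fit [ 0.58111494 -0.12824122  0.07666282] 4.3924563126640805 0.0024466872500465073
{'n': 0, 'coh': np.float64(nan), 'spoke': np.float64(nan), 'cap': None, 'nred': 0, 'wheel': None}
{'n': 0, 'coh': np.float64(nan), 'spoke': np.float64(nan), 'cap': None, 'nred': 0, 'wheel': None}
[[392.91767476 243.1520853 ]
 [369.98914445 195.88507862]] [[403.23748961 195.49258451]
 [355.96033287 158.01467357]]
{'n': 355, 'coh': np.float64(0.9419693145775839), 'spoke': np.float64(-32.60611090886421), 'cap': np.float64(148.81201892373974), 'nred': 19, 'wheel': np.float64(147.3938890911358)}
{'n': 385, 'coh': np.float64(0.9478805952279616), 'spoke': np.float64(-32.35529394924415), 'cap': np.float64(145.84406433035616), 'nred': 27, 'wheel': np.float64(147.64470605075584)}
[[337.46070907 196.01456073]
 [333.55754922 139.90078936]] [[328.28277833 195.67223571]
 [292.31781697 146.65246132]]
  return _methods._mean(a, axis=axis, dtype=dtype,
  ret = ret.dtype.type(ret / rcount)
```

```bash
cat >> h.py <<'E'
F=frame(.581,-.130,.0767)
def pose(phi,h,r=.068,ori=None):
    """tip at polar (r,phi deg), h in front of hub plane -> TCP pose"""
    H,u,l,n=F;p=np.radians(phi);rad=np.cos(p)*u+np.sin(p)*l
    o=np.radians(phi if ori is None else ori);x=-(np.cos(o)*u+np.sin(o)*l)
    return H+r*rad+(h+.014)*n,np.c_[x,np.cross(-n,x),-n]
def rows(cur,tgt,N,fing=0):
    p,R=cur;out=[]
    w=Ro.from_matrix(R.T@tgt[1]).as_rotvec()
    for i in range(N):
        q=cur[0]+(tgt[0]-cur[0])*(i+1)/N
        s=R.T@(q-p)/.025;out.append([[round(float(a),2) for a in s],[round(float(a),2) for a in w/N/.08],fing])
        p,R=q,R@Ro.from_rotvec(w/N).as_matrix()
    return out
def show(path,fing=0):
    from station import read_state
    s=read_state();c=(np.array(s["eef_pos"]),Ro.from_rotvec(s["eef_rot"]).as_matrix())
    for t,N in path:
        o=rows(c,t,N,fing);print("max",max(abs(v) for r in o for x in r[:2] for v in x))
        for r in o:print(r,end=",")
        print();c=t
E
python3 - <<'E'
from h import *
from station import *
s=read_state();R=Ro.from_rotvec(s["eef_rot"]).as_matrix()
print(pose(219,.09)[0],pose(219,.09)[1])
t=pose(219,.13)
show([(t,24),(pose(219,.06),4)])
E
```

```text
[ 0.4772427  -0.1808938   0.19568407] [[ 0.54532208  0.54020304  0.64110958]
 [ 0.67308447 -0.73808228  0.04926976]
 [ 0.49970485  0.40465301 -0.766     ]]
max 0.69
[[0.6, -0.53, -0.01], [-0.17, 0.32, -0.2], 0],[[0.6, -0.52, -0.0], [-0.17, 0.32, -0.2], 0],[[0.61, -0.51, 0.01], [-0.17, 0.32, -0.2], 0],[[0.62, -0.5, 0.01], [-0.17, 0.32, -0.2], 0],[[0.63, -0.49, 0.02], [-0.17, 0.32, -0.2], 0],[[0.63, -0.48, 0.03], [-0.17, 0.32, -0.2], 0],[[0.64, -0.47, 0.04], [-0.17, 0.32, -0.2], 0],[[0.65, -0.46, 0.05], [-0.17, 0.32, -0.2], 0],[[0.65, -0.45, 0.06], [-0.17, 0.32, -0.2], 0],[[0.66, -0.44, 0.07], [-0.17, 0.32, -0.2], 0],[[0.66, -0.44, 0.09], [-0.17, 0.32, -0.2], 0],[[0.67, -0.43, 0.1], [-0.17, 0.32, -0.2], 0],[[0.67, -0.42, 0.11], [-0.17, 0.32, -0.2], 0],[[0.68, -0.41, 0.12], [-0.17, 0.32, -0.2], 0],[[0.68, -0.4, 0.13], [-0.17, 0.32, -0.2], 0],[[0.68, -0.39, 0.15], [-0.17, 0.32, -0.2], 0],[[0.68, -0.38, 0.16], [-0.17, 0.32, -0.2], 0],[[0.69, -0.37, 0.17], [-0.17, 0.32, -0.2], 0],[[0.69, -0.36, 0.18], [-0.17, 0.32, -0.2], 0],[[0.69, -0.36, 0.2], [-0.17, 0.32, -0.2], 0],[[0.69, -0.35, 0.21], [-0.17, 0.32, -0.2], 0],[[0.69, -0.34, 0.22], [-0.17, 0.32, -0.2], 0],[[0.69, -0.33, 0.23], [-0.17, 0.32, -0.2], 0],[[0.69, -0.32, 0.25], [-0.17, 0.32, -0.2], 0],
max 0.7
[[-0.0, -0.0, 0.7], [0.0, -0.0, 0.0], 0],[[0.0, 0.0, 0.7], [0.0, -0.0, 0.0], 0],[[-0.0, -0.0, 0.7], [0.0, -0.0, 0.0], 0],[[-0.0, -0.0, 0.7], [0.0, -0.0, 0.0], 0],
```

Emit:
step_arm:
  steps:
    - [[0.6,-0.53,-0.2],[-0.17,0.32,-0.2],0]
    - [[0.6,-0.52,-0.2],[-0.17,0.32,-0.2],0]
    - [[0.6,-0.51,-0.2],[-0.17,0.32,-0.2],0]
    - [[0.62,-0.5,-0.2],[-0.17,0.32,-0.2],0]
    - [[0.63,-0.49,0],[-0.17,0.32,-0.2],0]
    - [[0.63,-0.48,0],[-0.17,0.32,-0.2],0]
    - [[0.64,-0.47,0],[-0.17,0.32,-0.2],0]
    - [[0.65,-0.46,0],[-0.17,0.32,-0.2],0]

```text
clock: 0.9
eef_pos: [0.3024, -0.4657, 0.2451]
eef_rot: [2.962, 0.742, 0.34]
wrist_force: [-0.3, -0.9, -0.1]
grip_width: 0.0331
grasp_force: 0.0
```

Emit:
step_arm:
  steps:
    - [[0.65,-0.45,0.05],[-0.17,0.32,-0.2],0]
    - [[0.66,-0.44,0.05],[-0.17,0.32,-0.2],0]
    - [[0.66,-0.44,0.1],[-0.17,0.32,-0.2],0]
    - [[0.67,-0.43,0.1],[-0.17,0.32,-0.2],0]
    - [[0.67,-0.42,0.1],[-0.17,0.32,-0.2],0]
    - [[0.68,-0.41,0.1],[-0.17,0.32,-0.2],0]
    - [[0.68,-0.4,0.1],[-0.17,0.32,-0.2],0]
    - [[0.68,-0.39,0.15],[-0.17,0.32,-0.2],0]

```text
clock: 1.7
eef_pos: [0.3753, -0.3241, 0.2491]
eef_rot: [2.789, 0.898, 0.659]
wrist_force: [0.3, -0.2, -0.5]
grip_width: 0.0007
grasp_force: 0.0
```

Emit:
step_arm:
  steps:
    - [[0.68,-0.38,0.15],[-0.17,0.32,-0.2],0]
    - [[0.69,-0.37,0.15],[-0.17,0.32,-0.2],0]
    - [[0.69,-0.36,0.2],[-0.17,0.32,-0.2],0]
    - [[0.69,-0.36,0.2],[-0.17,0.32,-0.2],0]
    - [[0.69,-0.35,0.2],[-0.17,0.32,-0.2],0]
    - [[0.69,-0.34,0.2],[-0.17,0.32,-0.2],0]
    - [[0.69,-0.33,0.2],[-0.17,0.32,-0.2],0]
    - [[0.69,-0.32,0.2],[-0.17,0.32,-0.2],0]

```text
clock: 2.5
eef_pos: [0.4478, -0.1818, 0.2537]
eef_rot: [2.576, 1.034, 0.956]
wrist_force: [0.4, -0.8, 0.1]
grip_width: 0.0003
grasp_force: 0.0
```

```bash
python3 - <<'E'
from h import *
from station import *
s=read_state();print(s["qpos"].round(2),s["wrist_force"].round(1),s["grip_width"],s["clock"])
show([(pose(219,.05),6),(pose(219,-.012),6)])
c=read_camera("scene");cv2.imwrite("pics/s1.png",c["img"][:,:,::-1])
E
```

```text
[-0.95 -0.57  2.32  0.66  1.08 -0.37] [ 0.4 -0.8  0.1] 0.0002662606753340371 2.5
max 0.69
[[-0.08, -0.05, 0.69], [-0.0, 0.01, 0.01], 0],[[-0.08, -0.05, 0.69], [-0.0, 0.01, 0.01], 0],[[-0.08, -0.05, 0.69], [-0.0, 0.01, 0.01], 0],[[-0.08, -0.05, 0.69], [-0.0, 0.01, 0.01], 0],[[-0.08, -0.05, 0.69], [-0.0, 0.01, 0.01], 0],[[-0.08, -0.05, 0.69], [-0.0, 0.01, 0.01], 0],
max 0.41
[[-0.0, -0.0, 0.41], [0.0, -0.0, 0.0], 0],[[0.0, 0.0, 0.41], [0.0, -0.0, 0.0], 0],[[-0.0, -0.0, 0.41], [0.0, -0.0, 0.0], 0],[[-0.0, -0.0, 0.41], [0.0, -0.0, 0.0], 0],[[0.0, 0.0, 0.41], [0.0, -0.0, 0.0], 0],[[-0.0, -0.0, 0.41], [0.0, -0.0, 0.0], 0],
```

View pics/s1.png

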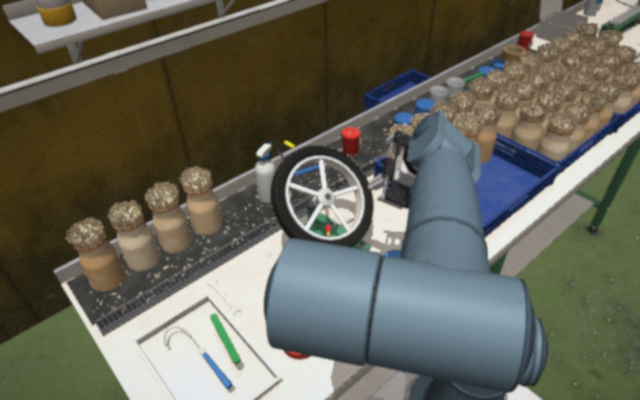

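The view shows the gripper at about (395,180), in front of and right of the wheel, with the wheel unobstructed at (325,195). I now insert the fingers.

Emit:
step_arm:
  steps:
    - [[-0.08,-0.05,0.69],[0,0,0],0]
    - [[-0.08,-0.05,0.69],[0,0,0],0]
    - [[-0.08,-0.05,0.69],[0,0,0],0]
    - [[-0.08,-0.05,0.69],[0,0,0],0]
    - [[-0.08,-0.05,0.69],[0,0,0],0]
    - [[-0.08,-0.05,0.69],[0,0,0],0]
    - [[0,0,0],[0,0,0],0]

```text
clock: 3.25
eef_pos: [0.5021, -0.1797, 0.1628]
eef_rot: [2.583, 1.034, 0.952]
wrist_force: [-0.0, -0.3, -1.0]
grip_width: 0.0005
grasp_force: 0.0
```

```bash
python3 - <<'E'
from h import *
from station import *
s=read_state();print(s["qpos"].round(2),s["wrist_force"].round(1),s["grip_width"],s["clock"])
show([(pose(219,-.012),6)])
c=read_camera("top");im=c["img"][115:255,260:420,::-1].copy()
H,u,l,n=F
print(proj(c,[pose(219,-.012)[0]-.014*n, pose(219,.05)[0]-.014*n]))
im=cv2.resize(im,None,fx=4,fy=4,interpolation=cv2.INTER_CUBIC);cv2.imwrite("pics/t2.png",im)
print(angle(c,F))
E
```

```text
[-0.82 -0.27  2.3   0.76  0.8  -0.47] [-0.  -0.3 -1. ] 0.0004788564574509232 3.25
max 0.41
[[0.02, 0.01, 0.41], [-0.02, 0.01, 0.01], 0],[[0.02, 0.01, 0.41], [-0.02, 0.01, 0.01], 0],[[0.02, 0.01, 0.41], [-0.02, 0.01, 0.01], 0],[[0.02, 0.01, 0.41], [-0.02, 0.01, 0.01], 0],[[0.02, 0.01, 0.41], [-0.02, 0.01, 0.01], 0],[[0.01, 0.01, 0.41], [-0.02, 0.01, 0.01], 0],
[[352.53581554 203.87588275]
 [355.05698183 214.98779999]]
{'n': 355, 'coh': np.float64(0.9530633647654195), 'spoke': np.float64(-32.5018369717029), 'cap': np.float64(147.66361586479167), 'nred': 17, 'wheel': np.float64(147.49816302829709)}
```

View pics/t2.png

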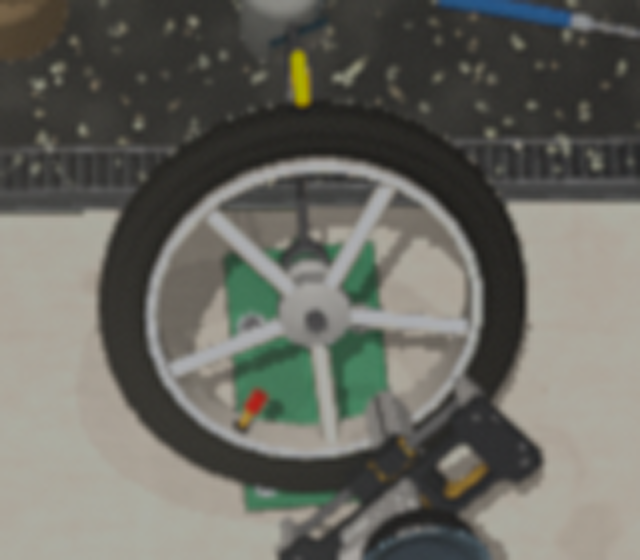

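The shut fingertips are at about (390,415) in the crop, heading for the gap between the bottom and right spokes, which is clear. I insert them there.

Emit:
step_arm:
  steps:
    - [[0.02,0.01,0.41],[-0.02,0.01,0.01],0]
    - [[0.02,0.01,0.41],[-0.02,0.01,0.01],0]
    - [[0.02,0.01,0.41],[-0.02,0.01,0.01],0]
    - [[0.02,0.01,0.41],[-0.02,0.01,0.01],0]
    - [[0.02,0.01,0.41],[-0.02,0.01,0.01],0]
    - [[0.02,0.01,0.41],[-0.02,0.01,0.01],0]
    - [[0,0,0],[0,0,0],0]

```text
clock: 4.0
eef_pos: [0.5444, -0.1773, 0.1202]
eef_rot: [2.573, 1.021, 0.964]
wrist_force: [0.5, 0.0, -0.3]
grip_width: 0.0006
grasp_force: 0.0
```

```bash
python3 - <<'E'
from h import *
from station import *
s=read_state();print(s["qpos"].round(2),s["wrist_force"].round(1),s["clock"])
show([(pose(127,-.012),24)])
E
```

```text
[-0.74 -0.09  2.24  0.87  0.66 -0.55] [ 0.5  0.  -0.3] 4.0
max 0.84
[[0.12, -0.12, 0.0], [0.0, -0.0, 0.84], 0],[[0.11, -0.13, 0.0], [0.0, -0.0, 0.84], 0],[[0.1, -0.13, 0.0], [0.0, -0.0, 0.84], 0],[[0.09, -0.14, 0.0], [0.0, -0.0, 0.84], 0],[[0.08, -0.14, 0.0], [0.0, -0.0, 0.84], 0],[[0.07, -0.15, 0.0], [0.0, -0.0, 0.84], 0],[[0.06, -0.15, 0.0], [0.0, -0.0, 0.84], 0],[[0.05, -0.16, 0.0], [0.0, -0.0, 0.84], 0],[[0.04, -0.16, 0.0], [0.0, -0.0, 0.84], 0],[[0.03, -0.16, 0.0], [0.0, -0.0, 0.84], 0],[[0.02, -0.16, 0.0], [0.0, -0.0, 0.84], 0],[[0.01, -0.17, 0.0], [0.0, -0.0, 0.84], 0],[[-0.01, -0.17, 0.0], [0.0, -0.0, 0.84], 0],[[-0.02, -0.16, 0.0], [0.0, -0.0, 0.84], 0],[[-0.03, -0.16, 0.0], [0.0, -0.0, 0.84], 0],[[-0.04, -0.16, 0.0], [0.0, -0.0, 0.84], 0],[[-0.05, -0.16, 0.0], [0.0, -0.0, 0.84], 0],[[-0.06, -0.15, 0.0], [0.0, -0.0, 0.84], 0],[[-0.07, -0.15, 0.0], [0.0, -0.0, 0.84], 0],[[-0.08, -0.14, 0.0], [0.0, -0.0, 0.84], 0],[[-0.09, -0.14, 0.0], [0.0, -0.0, 0.84], 0],[[-0.1, -0.13, 0.0], [0.0, -0.0, 0.84], 0],[[-0.11, -0.13, 0.0], [0.0, -0.0, 0.84], 0],[[-0.11, -0.12, 0.0], [0.0, -0.0, 0.84], 0],
```

Emit:
step_arm:
  steps:
    - [[0.01,-0.19,0],[0,0,0.87],0]
    - [[0.01,-0.19,0],[0,0,0.87],0]
    - [[0,-0.19,0],[0,0,0.87],0]
    - [[0.01,-0.19,0],[0,0,0.87],0]
    - [[0.01,-0.19,0],[0,0,0.87],0]
    - [[0,-0.19,0],[0,0,0.87],0]
    - [[0.01,-0.19,0],[0,0,0.87],0]
    - [[0,0,0],[0,0,0],0]

```text
clock: 4.8
eef_pos: [0.5315, -0.1485, 0.1119]
eef_rot: [2.88, 0.389, 1.062]
wrist_force: [0.2, -0.8, 0.2]
grip_width: 0.0005
grasp_force: 0.1
```

```bash
cat >> h.py <<'E'
def where():
    from station import read_state
    s=read_state();H,u,l,n=F;R=Ro.from_rotvec(s["eef_rot"]).as_matrix();q=s["eef_pos"]+.014*R[:,2]-H
    x=-R[:,0]
    print("r %.4f phi %.1f h %.4f ori %.1f tilt %.2f"%(np.hypot(q@u,q@l),np.degrees(np.arctan2(q@l,q@u))%360,q@n,np.degrees(np.arctan2(x@l,x@u))%360,np.degrees(np.arccos(min(1,-R[:,2]@n)))),s["qpos"].round(2),s["wrist_force"].round(1),s["clock"])
E
python3 - <<'E'
from h import *
from station import *
where()
for n in("top","scene"):print(angle(read_camera(n),F))
E
```

```text
r 0.0651 phi 193.1 h -0.0105 ori 191.2 tilt 0.00 [-0.71 -0.13  2.3   0.88  0.62 -0.05] [ 0.2 -0.8  0.2] 4.8
{'n': 407, 'coh': np.float64(0.7989975260384605), 'spoke': np.float64(31.672487626686824), 'cap': np.float64(137.4206887611761), 'nred': 17, 'wheel': np.float64(139.67248762668683)}
{'n': 148, 'coh': np.float64(0.9511053906913488), 'spoke': np.float64(29.130137751235225), 'cap': np.float64(135.13711653879724), 'nred': 18, 'wheel': np.float64(137.13013775123522)}
```

Emit:
step_arm:
  steps:
    - [[0,-0.19,0],[0,0,0.87],0]
    - [[0.01,-0.19,0],[0,0,0.87],0]
    - [[0,-0.19,0],[0,0,0.87],0]
    - [[0,-0.19,0],[0,0,0.87],0]
    - [[0.01,-0.19,0],[0,0,0.87],0]
    - [[0,-0.19,0],[0,0,0.87],0]
    - [[0,-0.19,0],[0,0,0.87],0]
    - [[0.01,-0.19,0],[0,0,0.87],0]

```text
clock: 5.7
eef_pos: [0.5311, -0.112, 0.1131]
eef_rot: [-2.794, 0.409, -1.012]
wrist_force: [-1.6, -3.2, -0.2]
grip_width: 0.0007
grasp_force: 1.6
```

Emit:
step_arm:
  steps:
    - [[0,-0.19,0],[0,0,0.87],0]
    - [[0.01,-0.19,0],[0,0,0.87],0]
    - [[0,-0.19,0],[0,0,0.87],0]
    - [[0,-0.19,0],[0,0,0.87],0]
    - [[0.01,-0.19,0],[0,0,0.87],0]
    - [[0,-0.19,0],[0,0,0.87],0]
    - [[0,-0.19,0],[0,0,0.87],0]
    - [[0,0,0],[0,0,0],0]

```text
clock: 6.5
eef_pos: [0.543, -0.0825, 0.1247]
eef_rot: [-2.497, 1.018, -0.887]
wrist_force: [-0.6, 0.1, 0.1]
grip_width: 0.0006
grasp_force: 0.0
```

```bash
python3 - <<'E'
from h import *
from station import *
where()
for n in("top","scene"):print(angle(read_camera(n),F))
E
```

```text
r 0.0657 phi 130.2 h -0.0114 ori 131.4 tilt 0.00 [-0.55 -0.19  2.32  0.79  0.55  1.21] [-0.6  0.1  0.1] 6.5
{'n': 379, 'coh': np.float64(0.8343399956442432), 'spoke': np.float64(-30.52977070669625), 'cap': np.float64(73.82107306171042), 'nred': 22, 'wheel': np.float64(77.47022929330375)}
{'n': 248, 'coh': np.float64(0.818675712243061), 'spoke': np.float64(-28.844887116763676), 'cap': np.float64(75.24120903087405), 'nred': 24, 'wheel': np.float64(79.15511288323633)}
```

Emit:
step_arm:
  steps:
    - [[0,0.15,0],[0,0,0],0]
    - [[0,0,-0.4],[0,0,0],0]
    - [[0,0,-0.5],[0,0,0],0]
    - [[0,0,-0.5],[0,0,0],0]
    - [[0,0,-0.5],[0,0,0],0]
    - [[0,0,-0.5],[0,0,0],0]
    - [[0,0,-0.5],[0,0,0],0]
    - [[0,0,0],[0,0,0],0]

```text
clock: 7.4
eef_pos: [0.4941, -0.0889, 0.1788]
eef_rot: [-2.497, 1.019, -0.89]
wrist_force: [-0.6, -0.4, 0.5]
grip_width: 0.0004
grasp_force: 0.0
```

```bash
python3 - <<'E'
from h import *
from station import *
where()
for n in("top","scene"):print(angle(read_camera(n),F))
show([(pose(220,.06),20)])
E
```

```text
r 0.0657 phi 133.7 h 0.0617 ori 131.4 tilt 0.00 [-0.64 -0.47  2.41  0.67  0.75  1.31] [-0.6 -0.4  0.5] 7.4
{'n': 352, 'coh': np.float64(0.9515243727886477), 'spoke': np.float64(-32.241312667345724), 'cap': np.float64(73.82107306171042), 'nred': 22, 'wheel': np.float64(75.75868733265428)}
{'n': 278, 'coh': np.float64(0.9293718657526429), 'spoke': np.float64(-32.08608956532798), 'cap': np.float64(75.24120903087405), 'nred': 24, 'wheel': np.float64(75.91391043467202)}
max 0.97
[[0.13, 0.13, 0.0], [0.0, -0.0, -0.97], 0],[[0.12, 0.14, 0.0], [0.0, -0.0, -0.97], 0],[[0.11, 0.15, 0.0], [0.0, -0.0, -0.97], 0],[[0.1, 0.16, 0.0], [0.0, -0.0, -0.97], 0],[[0.08, 0.16, 0.0], [0.0, -0.0, -0.97], 0],[[0.07, 0.17, 0.0], [0.0, -0.0, -0.97], 0],[[0.06, 0.17, 0.0], [0.0, -0.0, -0.97], 0],[[0.04, 0.18, 0.0], [0.0, -0.0, -0.97], 0],[[0.03, 0.18, 0.0], [0.0, -0.0, -0.97], 0],[[0.02, 0.18, 0.0], [0.0, -0.0, -0.97], 0],[[0.0, 0.18, 0.0], [0.0, -0.0, -0.97], 0],[[-0.01, 0.18, 0.0], [0.0, -0.0, -0.97], 0],[[-0.03, 0.18, 0.0], [0.0, -0.0, -0.97], 0],[[-0.04, 0.18, 0.0], [0.0, -0.0, -0.97], 0],[[-0.05, 0.18, 0.0], [0.0, -0.0, -0.97], 0],[[-0.07, 0.17, 0.0], [0.0, -0.0, -0.97], 0],[[-0.08, 0.17, 0.0], [0.0, -0.0, -0.97], 0],[[-0.09, 0.16, 0.0], [0.0, -0.0, -0.97], 0],[[-0.1, 0.15, 0.0], [0.0, -0.0, -0.97], 0],[[-0.12, 0.14, 0.0], [0.0, -0.0, -0.97], 0],
```

Emit:
step_arm:
  steps:
    - [[0.01,0.21,0],[0,0,-1],0]
    - [[0.01,0.21,0],[0,0,-1],0]
    - [[0.01,0.21,0],[0,0,-1],0]
    - [[0.01,0.21,0],[0,0,-1],0]
    - [[0.01,0.21,0],[0,0,-1],0]
    - [[0.01,0.21,0],[0,0,-1],0]
    - [[0.01,0.21,0],[0,0,-1],0]
    - [[0.01,0.21,0],[0,0,-1],0]

```text
clock: 8.3
eef_pos: [0.4807, -0.125, 0.1632]
eef_rot: [-2.861, 0.189, -1.037]
wrist_force: [0.0, -0.3, 0.5]
grip_width: 0.0002
grasp_force: 0.0
```

Emit:
step_arm:
  steps:
    - [[0.01,0.21,0],[0,0,-1],0]
    - [[0.01,0.21,0],[0,0,-1],0]
    - [[0.01,0.21,0],[0,0,-1],0]
    - [[0.01,0.21,0],[0,0,-1],0]
    - [[0.01,0.21,0],[0,0,-1],0]
    - [[0.01,0.21,0],[0,0,-1],0]
    - [[0.01,0.21,0],[0,0,-1],0]
    - [[0.01,0.21,0],[0,0,-1],0]

```text
clock: 9.1
eef_pos: [0.4876, -0.1657, 0.1666]
eef_rot: [2.747, 0.713, 1.018]
wrist_force: [0.3, -0.2, 0.3]
grip_width: 0.0004
grasp_force: 0.0
```

Emit:
step_arm:
  steps:
    - [[0.01,0.21,0],[0,0,-1],0]
    - [[0.01,0.21,0],[0,0,-1],0]
    - [[0.01,0.21,0],[0,0,-1],0]
    - [[0,0,0],[0,0,0],0]

```text
clock: 9.5
eef_pos: [0.4952, -0.1789, 0.1725]
eef_rot: [2.583, 1.008, 0.966]
wrist_force: [-0.3, 0.1, 0.2]
grip_width: 0.0004
grasp_force: 0.0
```

```bash
python3 - <<'E'
from h import *
from station import *
where()
show([(pose(220,-.012),7)])
E
```

```text
r 0.0685 phi 218.1 h 0.0607 ori 218.4 tilt 0.00 [-0.84 -0.32  2.32  0.76  0.82 -0.45] [-0.3  0.1  0.2] 9.5
max 0.42
[[0.0, 0.01, 0.42], [0.01, 0.0, -0.05], 0],[[0.0, 0.01, 0.42], [0.01, 0.0, -0.05], 0],[[0.0, 0.01, 0.42], [0.01, 0.0, -0.05], 0],[[0.0, 0.01, 0.42], [0.01, 0.0, -0.05], 0],[[0.0, 0.01, 0.42], [0.01, 0.0, -0.05], 0],[[0.0, 0.01, 0.42], [0.01, 0.0, -0.05], 0],[[0.0, 0.01, 0.42], [0.01, 0.0, -0.05], 0],
```

Emit:
step_arm:
  steps:
    - [[0,0.01,0.42],[0,0,0],0]
    - [[0,0.01,0.42],[0,0,0],0]
    - [[0,0.01,0.42],[0,0,0],0]
    - [[0,0.01,0.42],[0,0,0],0]
    - [[0,0.01,0.42],[0,0,0],0]
    - [[0,0.01,0.42],[0,0,0],0]
    - [[0,0.01,0.42],[0,0,0],0]
    - [[0,0,0],[0,0,0],0]

```text
clock: 10.3
eef_pos: [0.5427, -0.1758, 0.1157]
eef_rot: [2.586, 1.007, 0.965]
wrist_force: [-0.7, -0.2, 0.8]
grip_width: 0.0002
grasp_force: 0.0
```

Emit:
step_arm:
  steps:
    - [[0.01,-0.19,0],[0,0,0.87],0]
    - [[0,-0.19,0],[0,0,0.87],0]
    - [[0,-0.19,0],[0,0,0.87],0]
    - [[0.01,-0.19,0],[0,0,0.87],0]
    - [[0,-0.19,0],[0,0,0.87],0]
    - [[0,-0.19,0],[0,0,0.87],0]
    - [[0.01,-0.19,0],[0,0,0.87],0]

```text
clock: 11.0
eef_pos: [0.5302, -0.1487, 0.1087]
eef_rot: [2.887, 0.366, 1.062]
wrist_force: [1.1, -2.5, -0.8]
grip_width: 0.0006
grasp_force: 1.6
```

Emit:
step_arm:
  steps:
    - [[0,-0.19,0],[0,0,0.87],0]
    - [[0.01,-0.19,0],[0,0,0.87],0]
    - [[0,-0.19,0],[0,0,0.87],0]
    - [[0,-0.19,0],[0,0,0.87],0]
    - [[0.01,-0.19,0],[0,0,0.87],0]
    - [[0,-0.19,0],[0,0,0.87],0]
    - [[0,-0.19,0],[0,0,0.87],0]
    - [[0.01,-0.19,0],[0,0,0.87],0]

```text
clock: 11.8
eef_pos: [0.5296, -0.1108, 0.1102]
eef_rot: [-2.787, 0.427, -1.007]
wrist_force: [-1.3, -2.5, -0.7]
grip_width: 0.0004
grasp_force: 1.5
```

Emit:
step_arm:
  steps:
    - [[0,-0.19,0],[0,0,0.87],0]
    - [[0.01,-0.19,0],[0,0,0.87],0]
    - [[0,-0.19,0],[0,0,0.87],0]
    - [[0,-0.19,0],[0,0,0.87],0]
    - [[0.01,-0.19,0],[0,0,0.87],0]
    - [[0,-0.19,0],[0,0,0.87],0]
    - [[0,0,0],[0,0,0],0]

```text
clock: 12.5
eef_pos: [0.5396, -0.0854, 0.1201]
eef_rot: [-2.538, 0.952, -0.903]
wrist_force: [0.3, -0.8, 0.1]
grip_width: 0.0007
grasp_force: 0.0
```

```bash
python3 - <<'E'
from h import *
from station import *
where()
for n in("top","scene"):
    c=read_camera(n);print(angle(c,F))
    if n=="top":cv2.imwrite("pics/t3.png",cv2.resize(c["img"][115:255,260:420,::-1],None,fx=4,fy=4,interpolation=cv2.INTER_CUBIC))
E
```

```text
r 0.0677 phi 135.4 h -0.0126 ori 134.6 tilt 0.00 [-0.56 -0.19  2.33  0.81  0.55  1.12] [ 0.3 -0.8  0.1] 12.5
{'n': 381, 'coh': np.float64(0.840134039356469), 'spoke': np.float64(-24.49829914647058), 'cap': np.float64(8.492114550431003), 'nred': 22, 'wheel': np.float64(11.501700853529421)}
{'n': 244, 'coh': np.float64(0.873393278860221), 'spoke': np.float64(-23.788954278107227), 'cap': np.float64(10.674423020399708), 'nred': 21, 'wheel': np.float64(12.211045721892773)}
```

View pics/t3.png

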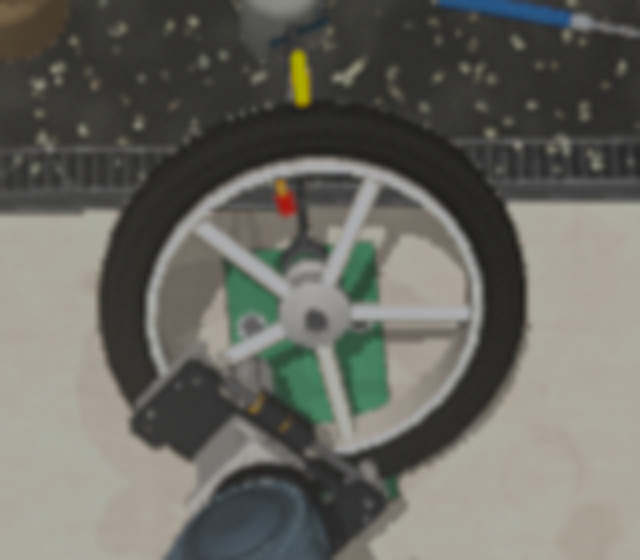

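The valve is now about 10° left of the pointer: the cap is at (286,200) in the crop, the pointer at (300,80). I make a small further push.

Emit:
step_arm:
  steps:
    - [[0,-0.17,0],[0,0,0.8],0]
    - [[0.01,-0.17,0],[0,0,0.8],0]
    - [[0,0,0],[0,0,0],0]
    - [[0,0.15,0],[0,0,0],0]
    - [[0,0,-0.5],[0,0,0],0]
    - [[0,0,-0.5],[0,0,0],0]
    - [[0,0,-0.5],[0,0,0],0]
    - [[0,0,-0.5],[0,0,0],0]

```text
clock: 13.4
eef_pos: [0.5094, -0.0845, 0.1604]
eef_rot: [-2.446, 1.098, -0.865]
wrist_force: [1.2, -1.2, 0.6]
grip_width: 0.0003
grasp_force: 0.0
```

Emit:
step_arm:
  steps:
    - [[0,0,-0.5],[0,0,0],0]
    - [[0,0,-0.5],[0,0,0],0]
    - [[0,0,-0.5],[0,0,0],0]
    - [[0,0,-0.4],[0,0,0],0]
    - [[0,0,0],[0,0,0],0]

```text
clock: 13.9
eef_pos: [0.4794, -0.087, 0.1978]
eef_rot: [-2.446, 1.098, -0.87]
wrist_force: [-0.1, 0.2, -0.0]
grip_width: 0.0005
grasp_force: 0.0
```

```bash
python3 - <<'E'
from h import *
from station import *
where()
H,u,l,n=F
P=[]
for nm,tip in(("top",(335.3,140.5)),("scene",(293,147))):
    c=read_camera(nm);print(angle(c,F))
    # pointer tip & cap direction as seen, on their own planes, hub shifted so it fits nut seen
    q=onplane(c,*tip,H+.014*n,n)-H;print("pointer angle",np.degrees(np.arctan2(q@l,q@u)),np.hypot(q@l,q@u))
E
```

```text
r 0.0672 phi 131.2 h 0.0856 ori 127.4 tilt 0.00 [-0.66 -0.56  2.42  0.63  0.82  1.42] [-0.1  0.2 -0. ] 13.9
{'n': 357, 'coh': np.float64(0.9507697822793441), 'spoke': np.float64(-32.98615671227636), 'cap': np.float64(2.108620707383965), 'nred': 22, 'wheel': np.float64(3.0138432877236383)}
pointer angle -0.9755065571549113 0.1621504002930128
{'n': 283, 'coh': np.float64(0.9189656221610976), 'spoke': np.float64(-32.95461702179093), 'cap': np.float64(4.590803368014892), 'nred': 20, 'wheel': np.float64(3.0453829782090693)}
pointer angle 0.2291362165167425 0.1624658099840883
```

About 3.3° remain. I re-insert the fingers along the same line, push by that much and withdraw.

Emit:
step_arm:
  steps:
    - [[0,0,0.5],[0,0,0],0]
    - [[0,0,0.5],[0,0,0],0]
    - [[0,0,0.5],[0,0,0],0]
    - [[0,0,0.5],[0,0,0],0]
    - [[0,0,0.5],[0,0,0],0]
    - [[0,0,0.5],[0,0,0],0]
    - [[0,0,0.5],[0,0,0],0]
    - [[0,0,0.4],[0,0,0],0]

```text
clock: 14.8
eef_pos: [0.5421, -0.0817, 0.1203]
eef_rot: [-2.446, 1.1, -0.862]
wrist_force: [-0.4, -0.2, -0.5]
grip_width: 0.0006
grasp_force: 0.0
```

Emit:
step_arm:
  steps:
    - [[0,0,0],[0,0,0],0]
    - [[0,-0.08,0],[0,0,0],0]
    - [[0,-0.07,0],[0,0,0],0]
    - [[0,-0.08,0],[0,0,0.36],0]
    - [[0,-0.08,0],[0,0,0.36],0]
    - [[0,0,0],[0,0,0],0]
    - [[0,0.15,0],[0,0,0],0]
    - [[0,0,0],[0,0,0],0]

```text
clock: 15.6
eef_pos: [0.5442, -0.0797, 0.1243]
eef_rot: [-2.401, 1.164, -0.848]
wrist_force: [0.3, 0.5, -0.2]
grip_width: 0.0002
grasp_force: 0.0
```

Emit:
step_arm:
  steps:
    - [[0,0,-0.4],[0,0,0],0]
    - [[0,0,-0.5],[0,0,0],0]
    - [[0,0,-0.5],[0,0,0],0]
    - [[0,0,-0.5],[0,0,0],0]
    - [[0,0,-0.5],[0,0,0],0]
    - [[0,0,-0.5],[0,0,0],0]
    - [[0,0,-0.5],[0,0,0],0]
    - [[0,0,-0.5],[0,0,0],0]

```text
clock: 16.4
eef_pos: [0.4812, -0.0837, 0.1992]
eef_rot: [-2.401, 1.164, -0.848]
wrist_force: [0.0, -0.2, -0.2]
grip_width: 0.0001
grasp_force: 0.0
```

```bash
python3 - <<'E'
from h import *
from station import *
where()
for nm in("top","scene"):
    c=read_camera(nm);print(angle(c,F))
    if nm=="top":cv2.imwrite("pics/t4.png",cv2.resize(c["img"][115:255,260:420,::-1],None,fx=4,fy=4,interpolation=cv2.INTER_CUBIC))
E
```

```text
r 0.0681 phi 127.9 h 0.0854 ori 124.0 tilt 0.00 [-0.65 -0.56  2.42  0.62  0.82  1.49] [ 0.  -0.2 -0.2] 16.4
{'n': 355, 'coh': np.float64(0.9537093771593246), 'spoke': np.float64(35.788761999073486), 'cap': np.float64(-0.6294207300613576), 'nred': 23, 'wheel': np.float64(-0.2112380009265138)}
{'n': 282, 'coh': np.float64(0.9276983668036387), 'spoke': np.float64(35.76550915788012), 'cap': np.float64(1.4134695453987776), 'nred': 18, 'wheel': np.float64(-0.23449084211988236)}
```

View pics/t4.png

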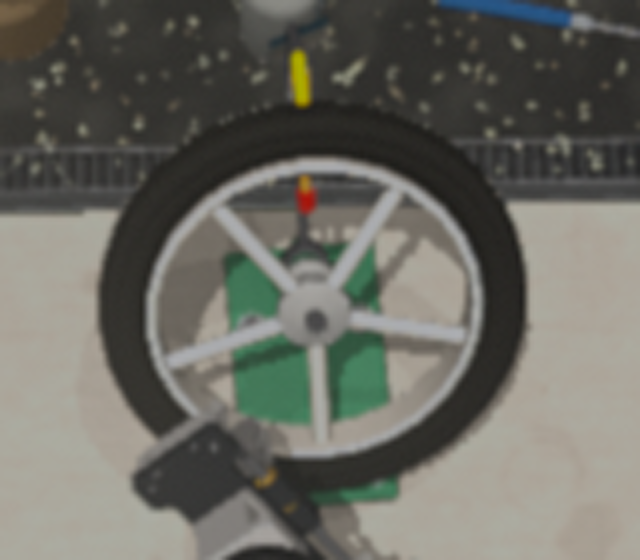

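The valve (306,195 in the crop) is in line with the pointer (302,100) and the hub (316,320), with both cameras measuring -0.2°. The fingers are clear of the wheel, so I hand in.

```bash
python3 -c "
from station import *
print(close_job())"
```

```text
the job is handed in; nothing more can be done
None
```

The job is handed in: three spoke pushes, with the fingers drawn out after each, brought the valve to the top within about 0.2° of the pointer, and the wheel is still with the gripper clear of it; the judge's verdict was not shown.

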